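Display ring, then egg stone, into the specimen tray

TASK

Fill the one empty pocket of the wooden specimen tray: first stand the wide display ring flat on the floor of that pocket and let go of it, and only then set the egg-shaped stone upright in the ring, with its small flat end down in the ring's hole. Lower the stone into place, never drop it, and leave the other stones, the narrow ring and the magnifier where they are.

Things in the scene. Friction and masses are not known exactly. Their poses are not given: they have to be found in the camera images.
- tray: Dark wooden specimen tray, fixed to the table, 182 x 182 mm and 14 mm high, with two by two square pockets, each 82 x 82 mm inside, walls 6 mm thick. The pocket floors are 6 mm above the table and the walls rise 8 mm above the floors. Three pockets hold low stones that are fixed in place, no more than 14 mm above the floors and within 21 mm of their pocket's centre; the fourth is empty. Origin: centre of the underside; x and y run along the walls, z up. It can lie at any yaw.
- pocket (a point): Centre of the floor of the empty pocket, at x = +44 mm, y = +44 mm, z = +6 mm in the tray's frame; same axes as the tray.
- wide_ring: The wide display ring: a plain wooden ring lying flat on the table, 52 mm outside diameter, 38 mm hole, 24 mm high. Origin: centre of the underside; z is its axis, up. About 40 g.
- egg_stone: Egg-shaped polished grey-green stone standing on its small flat end, 67 mm tall. Round about its axis: 26 mm diameter at the flat foot, 38 mm at 10 mm up, 48 mm at 21 mm up, 52 mm (the widest) from 31 to 41 mm up, then a dome. Origin: centre of the flat foot; z is its axis, up. Set in the wide ring it sinks about 10 mm into the hole, its foot then about 14 mm above the ring's underside. About 250 g.
- narrow_ring: Bystander: a narrower wooden ring, 34 mm outside diameter, 22 mm hole, 24 mm high, loose. Origin: centre of the underside.
- pebble: Bystander: a flat round grey-green pebble, 54 mm across, 20 mm high, loose. Origin: centre of the underside.
- crystal: Bystander: a six-sided pointed crystal standing upright, 34 mm across, 56 mm tall, loose. Origin: centre of the underside.
- rough_stone: Bystander: a rough ochre stone, 85 x 62 mm, 58 mm tall, loose. Origin: centre of the underside.
- loupe: Bystander: a magnifier lying flat, 70 mm round frame with a 10 mm thick handle to 120 mm along its -x, 10 mm high, loose. Origin: centre of the lens frame, on the table.
Not all that is in view belongs to the job. What is shaped like the wide_ring but pink or red is not meant. Leave any purple look-alike of the egg_stone alone.

How it is judged:
On the way:
1. the wide ring stands flat on the floor of the empty pocket, released, while the egg stone is still elsewhere (x of wide_ring in the frame of pocket between -0.018 and 0.018 m and y of wide_ring in the frame of pocket between -0.018 and 0.018 m and z of wide_ring in the frame of pocket between -0.004 and 0.004 m and angle between wide_ring's own z axis and vertical below 0.1 rad and contact force between the fingers and wide_ring below 0.1 N and linear speed of wide_ring below 0.03 m/s and horizontal distance between egg_stone and pocket above 0.06 m), for 0.2 s.
At the end, for the whole second after the job is handed in: The wide ring lies flat (6 degrees) on the floor of the once empty pocket, within 18 mm of its centre along each wall; the egg stone sits in its hole, centred within 10 mm, foot 6 to 21 mm above the ring's underside, upright within 10 degrees; both released, at rest (x of wide_ring in the frame of pocket between -0.018 and 0.018 m and y of wide_ring in the frame of pocket between -0.018 and 0.018 m and z of wide_ring in the frame of pocket between -0.004 and 0.004 m and angle between wide_ring's own z axis and vertical below 0.1 rad and contact force between the fingers and wide_ring below 0.1 N and linear speed of each of wide_ring, egg_stone below 0.03 m/s and horizontal distance between egg_stone and wide_ring below 0.01 m and z of egg_stone in the frame of wide_ring between 0.006 and 0.021 m and angle between egg_stone's own z axis and vertical below 0.175 rad and contact force between the fingers and egg_stone below 0.1 N); the robot touches nothing.
It fails at once if the egg stone is let go in the air, its foot more than 45 mm above the table (height (world z) of egg_stone above 0.045 m and contact force between the fingers and egg_stone below 0.05 N).
It fails at once if a bystander (narrow ring, pebble, crystal, rough stone or magnifier) is moved more than 30 mm (distance of any of narrow_ring, pebble, crystal, rough_stone, loupe from where it was at the start of the episode above 0.03 m).
It also fails if it takes over 56 s, if anything falls off the work surface, if the arm or the gripper's body presses on something with over 40 N, if the wrist force passes 120 N, or if a joint passes its speed limit or range.

ROBOT

A 7-joint arm with a two-finger parallel gripper is mounted at the origin on the work surface. World frame = base frame: x ahead of the robot, y to its left, z up, the work surface at z = 0. Lengths are in m, angles in rad, forces in N, time in s.
With the tool pointing down it reaches from about 0.425 to 0.925 m from the base axis. Payload 6.8 kg.
Tool frame: the origin (TCP) lies at the very end of the fingers, on their centre line; the grasp point (between the pads) lies 19 mm behind it; z points along the fingers, y is the line along which they close (so a half turn about z gives the same grasp; the last joint's range is limited). The gripper opens to 85 mm and grips with 20 to 120 N. Pads are 22 mm wide; open, the fingers measure 114 mm over their backs; the gripper's body (76 mm by 85 mm) begins 54 mm behind the grasp point. The pads swing forward as they close: fully open they stand 13 mm farther back than shut.
Start: joints at [1.095, 0.477, 0.022, 1.555, -0.011, 1.109, -0.083], TCP at [0.243, -0.63, 0.209] pointing down, gripper open.
Joint ranges: [-2.96, 2.96], [-0.34, 2.1], [-1.41, 1.46], [0.24, 2.44], [-1.37, 4.51], [0.17, 1.92], [-2.96, 2.96]. Speed limits (rad/s): [2.39, 2.39, 3.14, 3.14, 3.14, 3.14, 3.14].

INTERFACE

Orientations are given as a rotation vector (axis times angle).
In Python, from bench import monitor, optics, r gives the robot as it stands.
- The arm moves only by the shell command python3 -m crank 'ROWS' [OPENING] [FORCE]. ROWS is JSON, a list of rows, each a list of 2 entries, a list of its own where there are three numbers: the shift along the tool's x, y, z in cm, then the turn, a rotation vector about the tool's x, y, z in rad. A call has 1 to 5 rows; each row shifts and turns the commanded pose from where the row before left it, along the tool's axes as they then stand; what a row does not reach is not made up. A row lasts 1/10 s, in which the tool goes at most 50 mm and 8.59 degrees, less where a joint would pass 70% of its speed; a pose out of reach is approached as far as the arm can. A call is refused whole if a number of a shift passes 5 or a number of a turn 0.15, either way. A call with a gripper value outside its range is refused whole. OPENING is the finger opening in cm, from 0 to 8.54, set as the call begins (- or left out, the last holds). The fingers move at their own pace and stop on an object; FORCE is the grip in N (left out, the last holds). Time passes only in rows, so rows that do not move let the fingers close. It gives the time, the measured TCP pose, the force, the opening and the grip force at its end, in the units of the state.
- monitor.get_obs(): the state, without advancing time (a new reading comes with each control period).
- optics.grab_frame(name): name is "scene" or "top" or "wrist"; returns (picture, depth): 400x640x3 uint8, red, green, blue; 400x640 float32, m along the optical axis (not along the pixel's ray), 0 where there is no reading.
- optics.camera_model(name): a dict with "vertical_fov" (degrees; the focal length in pixels is half the picture's height over the tangent of half this angle, whatever the lens; pixels are square), "cx", "cy" (the principal point, pixels), "D" ([k1, k2, p1, p2, k3] as OpenCV has them; the pictures are not rectified), "R" (3x3) and "t" (3): a world point X has camera coordinates R X + t; the wrist camera has in their place "hand_eye" (4x4, takes a point from camera to tool coordinates, whose origin is the TCP and whose axes are the flange's). Camera axes: x right, y down, z forward; pixel columns grow to the right and rows downward; lengths in m; the calibration is good to about 2 mm. A picture is of the moment at which its call begins: read the wrist's pose just before it. camera_model takes no time and is no camera call.
- r.hand_in(): hands the job in; it is judged then, once.
The state is a dict: "clock": time; "joints": joint angles; "qvel": joint speeds; "tau": joint torques, N m; "tcp_pos": TCP position; "orientation": TCP orientation; "contact_force": force on the tool from outside, world axes, zero at the start; "moment": the same for the moment, N m; "grip_width": finger opening in m; "gripper_force": force on a finger pad.
Only numpy, scipy, OpenCV 4.12 (cv2) and the standard library are available. Lean on these libraries where they do the work, as an engineer would, in place of code of your own. Each camera call takes 0.05 s, during which the arm holds its last target. There are 200 camera calls.

## Working session

There is one attempt and no reset: what is moved stays moved. The work goes in short steps, Python scripts to look and compute and a shell command to move; the robot and the scene stay as the last step left them, time stands still between calls to the robot, and variables do not carry over. Pictures are saved under pics/ and viewed, at most 10 in all, crops included, and the job is handed in when it is done.

```bash
ls; mkdir -p pics
python3 - <<'E'
from bench import monitor, optics, r
import cv2, numpy as np
s=monitor.get_obs(); print(s)
for n in ["scene","top"]:
    p,d=optics.grab_frame(n); cv2.imwrite(f"pics/{n}0.png",p[:,:,::-1]); np.savez(f"pics/{n}0.npz",p=p,d=d)
    print(n,optics.camera_model(n))
print(optics.camera_model("wrist"))
E
```

```text
pics
{'clock': 0.0, 'joints': array([ 1.09490779,  0.47780574,  0.02233695,  1.55647858, -0.01149878,
        1.10930982, -0.08308369]), 'qvel': array([-5.46183016e-04, -5.17976250e-04,  1.61233478e-05, -7.79930164e-05,
        1.91902332e-03,  7.88180839e-04,  3.10733856e-03]), 'tau': array([ 2.09892814e-04, -5.96451795e+01,  1.60823911e+00, -2.81191367e+01,
        1.25412340e-02,  9.47741442e-03,  2.55452346e-05]), 'tcp_pos': array([ 0.24244643, -0.62925731,  0.20831048]), 'orientation': array([-3.08683015e+00, -5.74201802e-01,  7.52129984e-04]), 'contact_force': array([-0.46552481, -0.29756534, -0.06780198]), 'moment': array([-0.00511743,  0.01968391,  0.01672951]), 'gripper_force': 0.0, 'grip_width': 0.08559598096220407}
scene {'vertical_fov': 48.17918441328402, 'cx': 319.51737392738335, 'cy': 202.03652833202568, 'D': array([0.01490274, 0.        , 0.        , 0.        , 0.        ]), 'R': array([[ 0.55712477,  0.83039505,  0.00748633],
       [ 0.54792486, -0.36080713, -0.75471621],
       [-0.62401149,  0.42457305, -0.65600868]]), 't': array([-0.27939345, -0.30433886,  1.3953
[... 226 characters left out ...]
e-03],
       [-9.77817401e-01, -4.92382842e-03, -2.09401258e-01],
       [ 2.09405394e-01, -3.34081441e-04, -9.77828855e-01]]), 't': array([-0.04686682,  0.54639455,  0.98121521])}
{'vertical_fov': 60.39144929923169, 'cx': 312.339052752845, 'cy': 200.47081482147223, 'D': array([-0.01353022,  0.        ,  0.        ,  0.        ,  0.        ]), 'hand_eye': array([[-6.54016336e-04, -9.61836348e-01, -2.73624582e-01,
         6.92973589e-02],
       [ 9.99998549e-01, -1.05944100e-03,  1.33392064e-03,
        -1.14581467e-03],
       [-1.57290246e-03, -2.73623313e-01,  9.61835645e-01,
        -1.64274784e-01],
       [ 0.00000000e+00,  0.00000000e+00,  0.00000000e+00,
         1.00000000e+00]])}
```

View pics/top0.png

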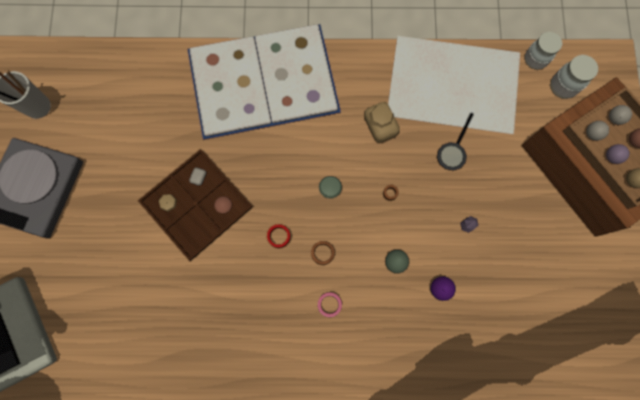

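View pics/scene0.png

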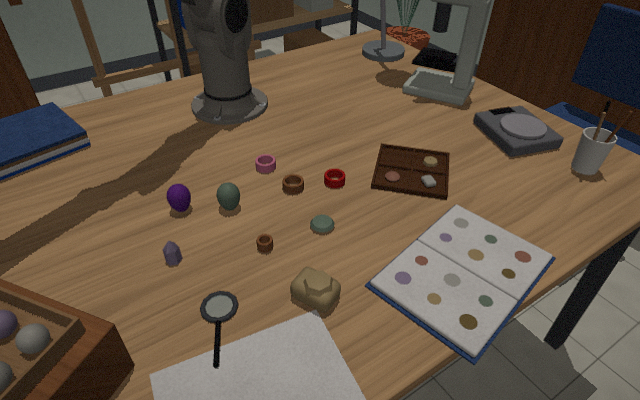

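The top view shows the wide ring at (323,253), the egg at (397,261) and the tray centred at (196,205). Stones sit in its top, left and right pockets, so the empty pocket is the bottom one, at about (195,233). The decoys are the red ring (279,236), the pink ring (330,304) and the purple egg (443,288).

```bash
cat > h.py <<'E'
import numpy as np, cv2
from bench import monitor, optics
from scipy.spatial.transform import Rotation as Ro
from scipy.optimize import least_squares
def cloud(name,p,d,pose=None):
    m=optics.camera_model(name); f=200/np.tan(np.radians(m["vertical_fov"]/2))
    K=np.array([[f,0,m["cx"]],[0,f,m["cy"]],[0,0,1]])
    v,u=np.mgrid[0:400,0:640]
    q=cv2.undistortPoints(np.stack([u,v],-1).reshape(-1,1,2).astype(float),K,m["D"]).reshape(400,640,2)
    X=np.dstack([q,np.ones((400,640))])*d[...,None]
    if name=="wrist":
        H=m["hand_eye"]; X=X@H[:3,:3].T+H[:3,3]
        return X@Ro.from_rotvec(pose[1]).as_matrix().T+pose[0]
    return (X-m["t"])@m["R"]
def ringfit(W,d,c,ro=.026,ri=.019,h=.024,zb=0,R=.04):
    z=W[...,2]; m=(d>0)&(np.hypot(*(W[...,:2]-c).transpose(2,0,1))<R)&(abs(z-zb-h)<.005)
    P=W[m]; s=least_squares(lambda a:np.hypot(P[:,0]-a[0],P[:,1]-a[1])-(ro+ri)/2,c,loss="soft_l1",f_scale=.002)
    return s.x,m.sum(),np.median(P[:,2]),np.sqrt(np.mean(s.fun**2))
PZ=np.array([0,.010,.021,.031,.041,.05,.058,.064,.067]);PR=np.array([.013,.019,.024,.026,.026,.0235,.0185,.0105,0])
def eggfit(W,d,c,zb=0):
    m=(d>0)&(np.hypot(*(W[...,:2]-c).transpose(2,0,1))<.035)&(W[...,2]>zb+.015)
    P=W[m]; g=lambda a:np.hypot(P[:,0]-a[0],P[:,1]-a[1])-np.interp(P[:,2]-zb,PZ,PR)
    k=P[:,2]<zb+.058; f=lambda a:g(a)[k]
    s=least_squares(f,c,loss="soft_l1",f_scale=.002)
    return s.x,m.sum(),P[:,2].max(),np.sqrt(np.mean(s.fun**2))
E
python3 - <<'E'
from h import *
np.set_printoptions(precision=4,suppress=True)
q=np.load("pics/top0.npz");p,d=q["p"],q["d"];W=cloud("top",p,d)
for n,(u,v) in dict(ring=(323,253),egg=(397,261),tray=(196,205),pocket=(195,233),red=(279,236),pink=(330,304),purple=(443,288),peb=(330,187),narrow=(390,193),cryst=(469,224)).items(): print(n,W[v,u])
s=np.load("pics/scene0.npz");S=cloud("scene",s["p"],s["d"])
c=W[253,323,:2];e=W[261,397,:2]
print(ringfit(W,d,c),ringfit(S,s["d"],c)); print(eggfit(W,d,e),eggfit(S,s["d"],e))
for (V,dd,pp) in ((W,d,p),(S,s["d"],s["p"])):
    m=(dd>0)&(np.hypot(*(V[...,:2]-W[205,196,:2]).transpose(2,0,1))<.15)&(abs(V[...,2]-.009)<.008)&(pp.astype(int).sum(-1)<200)&(V[...,2]>.002)
    m=cv2.morphologyEx(m.astype(np.uint8),cv2.MORPH_CLOSE,np.ones((9,9)));m=cv2.morphologyEx(m,cv2.MORPH_OPEN,np.ones((5,5)))>0
    print(m.sum(),cv2.minAreaRect((V[m][:,:2]*1000).astype(np.float32)))
print(Ro.from_rotvec(monitor.get_obs()["orientation"]).as_matrix())
E
```

```text
ring [ 0.4552 -0.0485  0.0045]
egg [ 0.4321 -0.2012  0.0669]
tray [0.5594 0.2341 0.0161]
pocket [0.4982 0.2354 0.0056]
red [0.4927 0.0494 0.0034]
pink [ 0.3452 -0.0641  0.0016]
purple [ 0.3774 -0.2929  0.069 ]
peb [ 0.6019 -0.0635  0.0177]
narrow [ 0.593  -0.2     0.0004]
cryst [ 0.5148 -0.3617  0.0427]
(array([ 0.4545, -0.0475]), np.int64(212), np.float64(0.02402086451916524), np.float64(0.002041952499234035)) (array([ 0.4603, -0.0499]), np.int64(123), np.float64(0.021822927220635592), np.float64(0.002287745041611023))
(array([ 0.435 , -0.2057]), np.int64(482), np.float64(0.07097424201322647), np.float64(0.0011990584927137845)) (array([ 0.4377, -0.2068]), np.int64(466), np.float64(0.06530059922102095), np.float64(0.0014427731401044502))
5982 ((464.95599365234375, 144.55108642578125), (455.3599853515625, 181.71890258789062), 42.7215576171875)
3365 ((857.0615234375, -75.71600341796875), (181.55972290039062, 1035.498046875), 42.883724212646484)
[[ 0.9331  0.3595 -0.0007]
 [ 0.3595 -0.9331  0.0015]
 [-0.0001 -0.0017 -1.    ]]
```

```bash
python3 -m crank '[[[0,0,0],[0,0,0.12]],[[0,0,0],[0,0,0.12]],[[0,0,0],[0,0,0.128]],[[1.9,-4.6,0],[0,0,0]],[[1.9,-4.6,0],[0,0,0]]]' 8.54 40; python3 -m crank '[[[1.9,-4.6,0],[0,0,0]],[[1.9,-4.6,0],[0,0,0]],[[1.9,-4.6,0],[0,0,0]],[[1.9,-4.6,0],[0,0,0]],[[1.9,-4.6,0],[0,0,0]]]'; python3 -m crank '[[[1.9,-4.6,0],[0,0,0]],[[1.9,-4.6,0],[0,0,0]],[[1.9,-4.6,0],[0,0,0]],[[1.9,-4.6,0],[0,0,0]],[[0,0,0],[0,0,0]]]'
```

```text
clock: 0.6
tcp_pos: [0.28, -0.5373, 0.2083]
orientation: [-3.141, 0.005, 0.002]
contact_force: [1.0, 0.9, -0.2]
grip_width: 0.0851
gripper_force: 0.0
clock: 1.1
tcp_pos: [0.376, -0.3058, 0.2092]
orientation: [3.142, -0.0, -0.0]
contact_force: [2.2, -0.2, -0.6]
grip_width: 0.0851
gripper_force: 0.0
clock: 1.6
tcp_pos: [0.4542, -0.1168, 0.2095]
orientation: [-3.139, -0.017, -0.002]
contact_force: [-0.1, 0.1, 0.2]
grip_width: 0.0854
gripper_force: 0.0
```

```bash
cat >> h.py <<'E'
def trayfit(V,d,p,c):
    m=(d>0)&(np.hypot(*(V[...,:2]-c).transpose(2,0,1))<.15)&(V[...,2]>.003)&(V[...,2]<.019)&(p.astype(int).sum(-1)<220)
    m=cv2.morphologyEx(m.astype(np.uint8),cv2.MORPH_CLOSE,np.ones((5,5)));m=cv2.morphologyEx(m,cv2.MORPH_OPEN,np.ones((7,7)))
    n,l,st,_=cv2.connectedComponentsWithStats(m);k=1+np.argmax(st[1:,4]);m=l==k
    return m.sum(),cv2.minAreaRect((V[m][:,:2]*1000).astype(np.float32))
def wrist(fn=None):
    s=monitor.get_obs(); pose=(s["tcp_pos"],s["orientation"]); p,d=optics.grab_frame("wrist")
    if fn: cv2.imwrite(f"pics/{fn}.png",p[:,:,::-1])
    return p,d,cloud("wrist",p,d,pose)
E
python3 - <<'E'
from h import *
np.set_printoptions(precision=4,suppress=True)
p,d,W=wrist("w1"); np.savez("pics/w1.npz",p=p,d=d,W=W)
s=monitor.get_obs();print(s["clock"],s["tcp_pos"],s["orientation"],s["joints"])
print(ringfit(W,d,np.array([.457,-.049]))); print(eggfit(W,d,np.array([.436,-.206])))
t=W[...,2][(d>0)&(abs(W[...,2])<.015)];print("table z",np.median(t))
for n in("top0","scene0"):
    q=np.load(f"pics/{n}.npz");V=cloud(n[:-1],q["p"],q["d"]);print(trayfit(V,q["d"],q["p"],np.array([.559,.234])))
E
```

```text
1.65 [ 0.4528 -0.1205  0.2092] [-3.1408 -0.011  -0.0002] [ 0.3293  0.1478 -0.2217  2.019   0.038   0.9787 -1.4751]
(array([ 0.4579, -0.0485]), np.int64(928), np.float64(0.023223529597134293), np.float64(0.0020240077168918896))
(array([ 0.4372, -0.2063]), np.int64(3894), np.float64(0.31205621039992837), np.float64(0.0004853103720257268))
table z -0.00027620214138433796
(np.int64(6000), ((465.408935546875, 144.93551635742188), (456.6175231933594, 182.55996704101562), 42.76530838012695))
(np.int64(3084), ((856.4710693359375, -76.29360961914062), (181.82606506347656, 1035.5264892578125), 42.78651428222656))
```

```bash
python3 -m crank '[[[0.3,-3.7,0],[0,0,0]],[[0.2,-3.6,0],[0,0,0]],[[0,0,4.7],[0,0,0]],[[0,0,4.7],[0,0,0]],[[0,0,0],[0,0,0]]]'; python3 -m crank '[[[0,0,0],[0,0,0]],[[0,0,0],[0,0,0]]]'
```

```text
clock: 2.15
tcp_pos: [0.4517, -0.0521, 0.1106]
orientation: [-3.141, 0.002, 0.018]
contact_force: [0.1, 0.5, -0.3]
grip_width: 0.0855
gripper_force: 0.0
clock: 2.35
tcp_pos: [0.4584, -0.0517, 0.1173]
orientation: [3.141, -0.003, 0.005]
contact_force: [-0.0, -0.0, -1.1]
grip_width: 0.0853
gripper_force: 0.0
```

Run:
```python
from h import *
np.set_printoptions(precision=4,suppress=True)
p,d,W=wrist("w2"); s=monitor.get_obs();print(s["clock"],s["tcp_pos"],s["orientation"])
print(ringfit(W,d,np.array([.458,-.049])))
```

```text
2.4 [ 0.4586 -0.0516  0.1175] [ 3.1411 -0.0022  0.0061]
(array([ 0.458 , -0.0478]), np.int64(1599), np.float64(0.02337546430758343), np.float64(0.0020346964512909884))
```

View pics/w2.png

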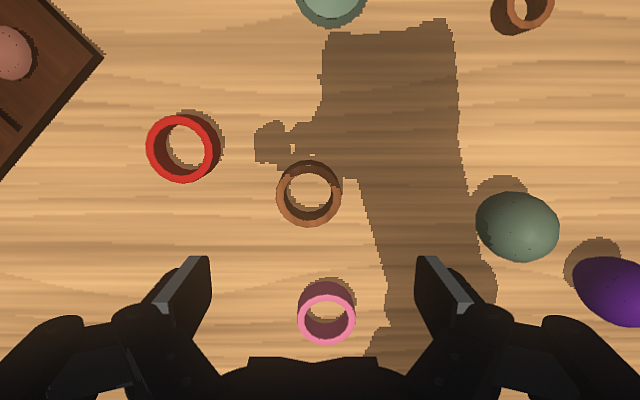

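The wrist view shows the wide ring at (309,193), centred between the fingers. The red ring (183,148) and pink ring (326,320) are both clear of it.

```bash
python3 -m crank '[[[0,-0.35,3],[0,0,0]],[[0,0,3],[0,0,0]],[[0,0,2.5],[0,0,0]],[[0,0,1.5],[0,0,0]],[[0,0,0],[0,0,0]]]'; python3 -m crank '[[[0,0,0.7],[0,0,0]],[[0,0,0],[0,0,0]],[[0,0,0],[0,0,0]]]'
```

```text
clock: 2.9
tcp_pos: [0.457, -0.0478, 0.0153]
orientation: [3.141, -0.001, -0.001]
contact_force: [-0.0, 0.2, -0.4]
grip_width: 0.0855
gripper_force: 0.0
clock: 3.2
tcp_pos: [0.4577, -0.0475, 0.0092]
orientation: [3.141, -0.001, 0.003]
contact_force: [-0.2, -0.1, 0.7]
grip_width: 0.0854
gripper_force: 0.0
```

```bash
python3 -m crank '[[[0,0,0.5],[0,0,0]],[[0,0,0],[0,0,0]],[[0,0,0],[0,0,0]]]'; python3 -m crank '[[[0,0,0],[0,0,0]],[[0,0,0],[0,0,0]],[[0,0,0],[0,0,0]],[[0,0,0],[0,0,0]],[[0,0,0],[0,0,0]]]' 4.5 25;  python3 -m crank '[[[0,0,0],[0,0,0]],[[0,0,0],[0,0,0]],[[0,0,0],[0,0,0]]]'
```

```text
clock: 3.5
tcp_pos: [0.4568, -0.0474, 0.0033]
orientation: [3.142, -0.0, -0.0]
contact_force: [0.9, -0.4, -0.1]
grip_width: 0.0853
gripper_force: 0.0
clock: 4.0
tcp_pos: [0.4569, -0.0474, 0.0033]
orientation: [3.142, -0.0, 0.0]
contact_force: [0.2, 0.8, 0.9]
grip_width: 0.0449
gripper_force: 0.0
clock: 4.3
tcp_pos: [0.4569, -0.0474, 0.0033]
orientation: [3.142, -0.0, 0.0]
contact_force: [-0.2, 0.6, 0.1]
grip_width: 0.0447
gripper_force: 0.0
```

The fingers closed to 45 mm with no force on the pads, so the grasp didn't take. I'll look before moving.

Run:
```python
from h import *
np.set_printoptions(precision=4,suppress=True)
p,d,W=wrist("w3"); print(ringfit(W,d,np.array([.458,-.048])))
p,d=optics.grab_frame("top"); cv2.imwrite("pics/t3.png",p[:,:,::-1]); p2,d2=optics.grab_frame("scene")
S=cloud("scene",p2,d2); print(ringfit(S,d2,np.array([.458,-.048])))
a=cv2.imread("pics/w3.png"); b=cv2.resize(p2[130:240,220:396,::-1],(640,400),interpolation=cv2.INTER_CUBIC)
cv2.imwrite("pics/c3.png",cv2.resize(np.vstack([a,b]),(480,600)))
```

```text
(array([ 0.4584, -0.0474]), np.int64(4398), np.float64(0.023366023881073714), np.float64(0.0020552088642430237))
(array([ 0.4602, -0.0501]), np.int64(103), np.float64(0.02185623590193055), np.float64(0.0024385858707225215))
```

View pics/c3.png

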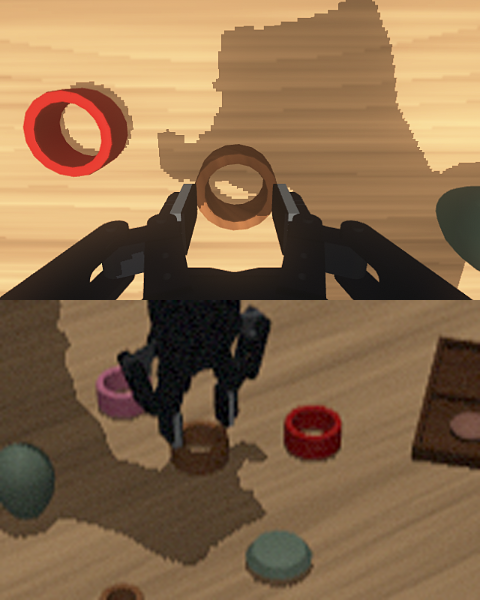

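The wide ring is at about (310,250) in the original wrist frame, and the fingertips overlap its near (robot-side) rim. I need to know whether the tips sit above the ring or behind it, so I'll measure the finger points by depth.

Run:
```python
from h import *
np.set_printoptions(precision=4,suppress=True)
s=monitor.get_obs(); print(s["tcp_pos"],s["orientation"])
c=np.array([.457,-.0475])
for n in("wrist","scene","top"):
    if n=="wrist": p,d,W=wrist()
    else: p,d=optics.grab_frame(n);W=cloud(n,p,d)
    sat=p.astype(int).max(-1)-p.astype(int).min(-1)
    m=(d>0)&(np.abs(W[...,:2]-c).max(-1)<.07)&(sat<20)&(p.max(-1)<150)&(W[...,2]>.004)&(W[...,2]<.06)
    for side in(-1,1):
        k=m&((W[...,1]-c[1])*side>0); P=W[k]
        if len(P)<5: continue
        o=np.argsort(P[:,2]); P=P[o]
        print(n,side,len(P)); print(P[:60:12]); print(np.percentile(P,[2,50,98],axis=0))
```

```text
[ 0.4569 -0.0474  0.0033] [-3.1416  0.0004 -0.0001]
wrist -1 1319
[[ 0.4573 -0.0692  0.0273]
 [ 0.4638 -0.0692  0.0288]
 [ 0.4665 -0.0702  0.0297]
 [ 0.453  -0.0689  0.0304]
 [ 0.4581 -0.0691  0.0309]]
[[ 0.447  -0.0821  0.0298]
 [ 0.4644 -0.0718  0.047 ]
 [ 0.4678 -0.0689  0.0595]]
wrist 1 517
[[ 0.4671 -0.0219  0.0309]
 [ 0.4675 -0.0225  0.0318]
 [ 0.4523 -0.0241  0.0326]
 [ 0.4677 -0.0194  0.0333]
 [ 0.4676 -0.0216  0.034 ]]
[[ 0.4468 -0.0241  0.0317]
 [ 0.4674 -0.0201  0.0478]
 [ 0.468  -0.0107  0.0595]]
scene -1 78
[[ 0.4657 -0.077   0.0279]
 [ 0.4652 -0.0815  0.0386]
 [ 0.4645 -0.0782  0.0426]
 [ 0.4647 -0.0808  0.0468]
 [ 0.4639 -0.0774  0.0508]]
[[ 0.4519 -0.0847  0.0286]
 [ 0.4647 -0.078   0.048 ]
 [ 0.4699 -0.0714  0.0593]]
scene 1 77
[[ 0.4631 -0.0253  0.0281]
 [ 0.4641 -0.0144  0.0363]
 [ 0.4683 -0.0255  0.0405]
 [ 0.4645 -0.0145  0.0455]
 [ 0.454  -0.0248  0.0492]]
[[ 0.4495 -0.027   0.0311]
 [ 0.4639 -0.0249  0.0463]
 [ 0.4696 -0.0139  0.0598]]
```

Both cameras put the fingertips at z≈27 mm with the TCP reading 3 mm, so they closed just above the ring's top. I'll lift, set 60 mm opening and measure the tip offset properly.

```bash
python3 -m crank '[[[0,0,-3],[0,0,0]],[[0,0,-3],[0,0,0]],[[0,0,0],[0,0,0]],[[0,0,0],[0,0,0]]]' 5.5
python3 - <<'E'
from h import *
np.set_printoptions(precision=4,suppress=True)
s=monitor.get_obs(); t=s["tcp_pos"];R=Ro.from_rotvec(s["orientation"]).as_matrix(); print(t,s["grip_width"])
p,d,W=wrist("w4")
T=(W-t)@R
m=(d>0)&(T[...,2]>-.07)&(T[...,2]<.025)&(W[...,2]>.03)&(abs(T[...,0])<.03)&(abs(T[...,1])<.06)
P=T[m];C=p[m];o=np.argsort(-P[:,2]); print(len(P)); print(np.c_[P[o][:200:15],C[o][:200:15]])
for sd in(-1,1):
    Q=P[P[:,1]*sd>0]; print(np.percentile(Q,[1,50,99],axis=0))
E
```

```text
clock: 5.0
tcp_pos: [0.4573, -0.0475, 0.0638]
orientation: [3.141, -0.001, 0.003]
contact_force: [-0.8, 0.3, -0.0]
grip_width: 0.0549
gripper_force: 0.0
[ 0.4573 -0.0475  0.0638] 0.05488420012180242
5533
[[  0.0026   0.027   -0.0246 115.      87.      59.    ]
 [  0.0034  -0.0282  -0.0261 150.     113.      78.    ]
 [ -0.0072   0.0267  -0.0265  53.      39.      30.    ]
 [  0.0077  -0.0283  -0.0271  83.      58.      38.    ]
 [ -0.0008   0.0266  -0.0274  27.      19.      15.    ]
 [ -0.0075   0.0269  -0.0278  41.      30.      22.    ]
 [ -0.0048   0.0267  -0.0281  40.      29.      20.    ]
 [  0.0031  -0.0283  -0.0284  52.      38.      27.    ]
 [ -0.0078   0.0267  -0.0289  38.      28.      21.    ]
 [  0.0067   0.0268  -0.0293  47.      35.      24.    ]
 [ -0.0083  -0.0282  -0.0296  49.      36.      25.    ]
 [  0.0102   0.0307  -0.0299  80.      79.      77.    ]
 [  0.0104   0.0298  -0.0302  73.      73.      73.    ]
 [  0.0101  -0.0293  -0.0304  60.      43.      30.    ]]
[[-0.0108 -0.048  -0.0697]
 [ 0.0066 -0.0297 -0.0522]
 [ 0.0127 -0.0281 -0.0272]]
[[-0.011   0.0264 -0.0697]
 [ 0.0065  0.0279 -0.052 ]
 [ 0.0124  0.046  -0.0274]]
```

Run:
```python
from h import *
np.set_printoptions(precision=4,suppress=True)
s=monitor.get_obs(); t=s["tcp_pos"];R=Ro.from_rotvec(s["orientation"]).as_matrix()
p,d,W=wrist(); T=(W-t)@R
for v in(330,350,365,380,395): print(v,[T[v,u].round(4).tolist() for u in(280,312,345)])
m=(d>0)&(T[...,2]>-.15)&(W[...,2]>.03)&(abs(T[...,1])<.02)&(abs(T[...,0])<.05); print(m.sum(),np.percentile(T[m],[1,5,50,95,99],axis=0))
```

```text
330 [[-0.1002, -0.0259, 0.064], [-0.0901, -0.0011, 0.0503], [-0.0859, 0.0223, 0.0446]]
350 [[-0.1188, -0.0264, 0.0642], [-0.0985, -0.0011, 0.0394], [-0.1182, 0.0249, 0.0632]]
365 [[0.0095, -0.0086, -0.0971], [0.01, -0.0011, -0.0977], [0.0097, 0.0067, -0.0974]]
380 [[0.0111, -0.008, -0.1034], [0.0111, -0.0011, -0.1035], [0.0103, 0.0062, -0.1026]]
395 [[0.0101, -0.0078, -0.1064], [0.0107, -0.0011, -0.1071], [0.0104, 0.0058, -0.1067]]
9114 [[ 0.009  -0.0197 -0.1161]
 [ 0.0095 -0.0184 -0.115 ]
 [ 0.011   0.001  -0.1044]
 [ 0.0189  0.0187 -0.0958]
 [ 0.0195  0.0198 -0.0943]]
```

View pics/w4.png

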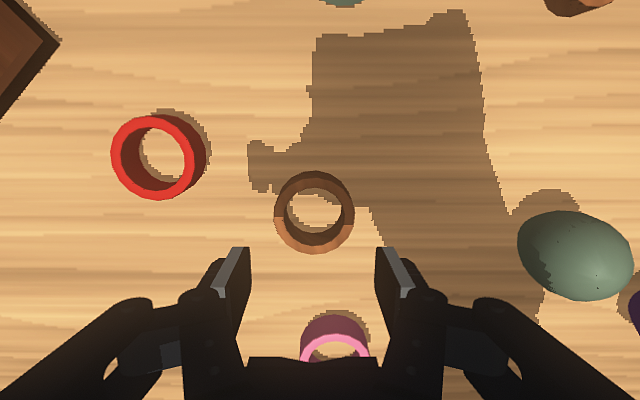

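The fingertips really lie about 28 mm behind the reported TCP, and the gripper body about 95 mm behind it. To grip the ring well down, I'll take the TCP to about z = −20 mm, which puts the tips at about 8 mm.

```bash
python3 -m crank '[[[0,0,0],[0,0,0]],[[0,0,0],[0,0,0]],[[0,0,0],[0,0,0]],[[0,0,3],[0,0,0]],[[0,0,2],[0,0,0]]]' 8;python3 -m crank '[[[0.05,0,1.5],[0,0,0]],[[0,0,1],[0,0,0]],[[0,0,0.8],[0,0,0]],[[0,0,0],[0,0,0]],[[0,0,0],[0,0,0]]]'
```

```text
clock: 5.6
tcp_pos: [0.4568, -0.0474, 0.0124]
orientation: [-3.142, 0.0, -0.0]
contact_force: [-1.1, -0.8, -0.4]
grip_width: 0.08
gripper_force: 0.0
clock: 6.1
tcp_pos: [0.4576, -0.0474, -0.0195]
orientation: [3.142, -0.0, 0.0]
contact_force: [0.7, 0.6, 0.1]
grip_width: 0.0799
gripper_force: 0.0
```

```bash
python3 -m crank '[[[0,0,0],[0,0,0]],[[0,0,0],[0,0,0]],[[0,0,0],[0,0,0]],[[0,0,0],[0,0,0]],[[0,0,0],[0,0,0]]]' 4.5 25;  python3 -m crank '[[[0,0,-1],[0,0,0]],[[0,0,-3],[0,0,0]],[[0,0,-4.5],[0,0,0]],[[0,0,-4.5],[0,0,0]],[[0,0,0],[0,0,0]]]'
```

```text
clock: 6.6
tcp_pos: [0.4579, -0.0475, -0.019]
orientation: [3.141, -0.001, 0.002]
contact_force: [-1.5, 1.6, 5.9]
grip_width: 0.0501
gripper_force: 25.6
clock: 7.1
tcp_pos: [0.4614, -0.0474, 0.1163]
orientation: [3.141, -0.001, 0.017]
contact_force: [0.3, -0.6, -0.4]
grip_width: 0.0503
gripper_force: 26.7
```

```bash
python3 -m crank '[[[1.2,-4.5,-1],[0,0,0]],[[1.2,-4.5,-1],[0,0,0]],[[1.2,-4.5,-1],[0,0,0]],[[1.2,-4.5,-1],[0,0,0]],[[1.2,-4.5,-1],[0,0,0]]]';  python3 -m crank '[[[0,-2,0],[0,0,0]],[[0,0,0],[0,0,0]],[[0,0,0],[0,0,0]]]'
python3 - <<'E'
from h import *
np.set_printoptions(precision=4,suppress=True)
s=monitor.get_obs(); t=s["tcp_pos"];R=Ro.from_rotvec(s["orientation"]).as_matrix(); print(t,s["orientation"])
p,d,W=wrist("w5"); np.savez("pics/w5.npz",p=p,d=d,W=W,t=t,R=R)
E
```

```text
clock: 7.6
tcp_pos: [0.5172, 0.1791, 0.161]
orientation: [3.141, -0.001, -0.0]
contact_force: [0.9, -0.6, -0.3]
grip_width: 0.05
gripper_force: 26.7
clock: 7.9
tcp_pos: [0.5168, 0.1971, 0.16]
orientation: [3.141, 0.001, -0.001]
contact_force: [-0.3, -0.8, -0.7]
grip_width: 0.0499
gripper_force: 26.7
[0.5168 0.1971 0.16  ] [ 3.1407  0.0008 -0.0014]
```

View pics/w5.png

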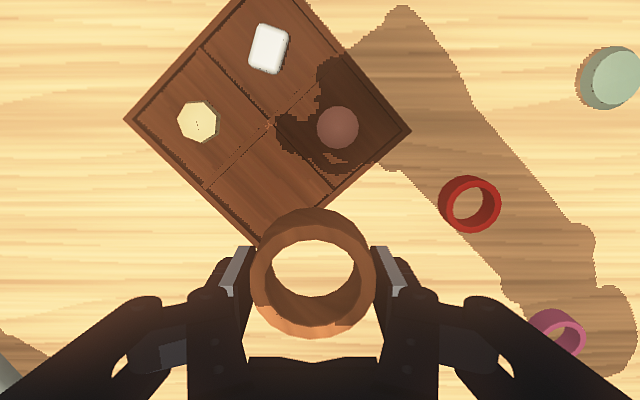

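The tray corners are at (123,118) and (411,131) and its inner cross is at (270,124). The empty pocket is the one at the bottom, next to the held ring at (313,272). Next I'll fit the tray square and the held ring.

```bash
cat >> h.py <<'E'
from scipy.optimize import minimize
def traysq(V,d,c0=(.559,.234),y0=np.radians(45)):
    m=(d>0)&(np.hypot(*(V[...,:2]-c0).transpose(2,0,1))<.17)&(V[...,2]<.024)&(V[...,2]>-.01)
    P=V[m]; lab=np.where(P[:,2]>.0035,1,-1)
    def f(a):
        c,s=np.cos(a[2]),np.sin(a[2]); x=P[:,0]-a[0];y=P[:,1]-a[1]
        sd=.091-np.maximum(abs(c*x+s*y),abs(-s*x+c*y))
        return np.mean(np.clip(-sd*lab,0,.01))
    b=min((minimize(f,[c0[0]+i,c0[1]+j,y0+k],method="Nelder-Mead",options=dict(initial_simplex=np.array([c0[0]+i,c0[1]+j,y0+k])+np.array([[0,0,0],[.008,0,0],[0,.008,0],[0,0,.05]]),xatol=1e-5,fatol=1e-9)) for i,j,k in((0,0,0),(.005,.005,-.05),(-.005,.005,-.05))),key=lambda r:r.fun)
    return b.x,b.fun,len(P)
E
python3 - <<'E'
from h import *
np.set_printoptions(precision=4,suppress=True)
q=np.load("pics/w5.npz");d,W,t,R=q["d"],q["W"],q["t"],q["R"]
x,f,n=traysq(W,d);print("wrist",x,np.degrees(x[2]),f,n)
for yy in(0,): 
    # pocket: tray (+-44) corner nearest -x
    a=x[2]; print("pocket",x[:2]+np.array([-1,0])*0+ (np.array([[np.cos(a),-np.sin(a)],[np.sin(a),np.cos(a)]])@np.array([[44,44,-44,-44],[44,-44,44,-44]])/1000).T)
g=np.load("pics/top0.npz");V=cloud("top",g["p"],g["d"]);print("top",traysq(V,g["d"]))
u,v=273,187
T=(W-t)@R
m=(d>0)&(W[...,2]>.10)&(abs(T[...,1])<.0245)&(abs(T[...,0])<.03)&(T[...,2]>-.06); P=T[m]
print(len(P),np.percentile(P,[1,5,50,95,99],axis=0))
top=P[P[:,2]<np.percentile(P[:,2],2)+.004]
s=least_squares(lambda a:np.hypot(top[:,0]-a[0],top[:,1]-a[1])-.0225,[0,0],loss="soft_l1",f_scale=.002);print(s.x,len(top),np.sqrt(np.mean(s.fun**2)))
A=np.c_[top[:,:2],np.ones(len(top))];print("plane",np.linalg.lstsq(A,top[:,2],rcond=None)[0])
E
```

```text
wrist [0.5673 0.2375 0.7426] 42.54553041156526 7.032570605920671e-06 84582
pocket [[0.57   0.2996]
 [0.6295 0.2348]
 [0.5051 0.2401]
 [0.5646 0.1753]]
top (array([0.5639, 0.2381, 0.741 ]), np.float64(0.0005687106719843425), 17496)
10237 [[-0.0241 -0.0236 -0.0575]
 [-0.0207 -0.0212 -0.0445]
 [-0.0029  0.0014 -0.0416]
 [ 0.0244  0.0242 -0.0229]
 [ 0.0251  0.0243 -0.0204]]
[-0.0001  0.0026] 332 0.0008800116255579145
plane [ 0.0113 -0.3133 -0.048 ]
```

```bash
python3 -m crank '[[[-0.6,-2.2,0],[0,0,0]],[[-0.6,-2.1,0],[0,0,0]],[[0,0,4],[0,0,0]],[[0,0,4],[0,0,0]],[[0,0,3.5],[0,0,0]]]';  python3 -m crank '[[[0,0,0],[0,0,0]],[[0,0,0],[0,0,0]],[[0,0,0],[0,0,0]]]'
python3 - <<'E'
from h import *
np.set_printoptions(precision=4,suppress=True)
s=monitor.get_obs(); t=s["tcp_pos"];R=Ro.from_rotvec(s["orientation"]).as_matrix(); print(t,s["orientation"])
p,d,W=wrist("w6"); x,f,n=traysq(W,d);print("wrist",x,f,n); a=x[2]
print("pocket",x[:2]+[.044*(-np.cos(a)-np.sin(a)),.044*(np.cos(a)-np.sin(a))])
T=(W-t)@R; pi=p.astype(int)
m=(d>0)&(W[...,2]>.02)&(abs(T[...,1])<.022)&(abs(T[...,0])<.03)&(T[...,2]>-.05)&(pi[...,0]-pi[...,2]>25); P=T[m]
top=P[abs(P[:,2]+.043)<.004]
A=np.c_[top[:,:2],np.ones(len(top))];print("plane",len(top),np.linalg.lstsq(A,top[:,2],rcond=None)[0])
s=least_squares(lambda a:np.hypot(top[:,0]-a[0],top[:,1]-a[1])-.0225,[0,0],loss="soft_l1",f_scale=.002);print(s.x)
E
```

```text
clock: 8.45
tcp_pos: [0.5053, 0.238, 0.0438]
orientation: [3.14, -0.004, -0.001]
contact_force: [1.1, 0.4, -1.3]
grip_width: 0.0502
gripper_force: 26.7
clock: 8.75
tcp_pos: [0.5069, 0.2406, 0.0473]
orientation: [-3.14, 0.002, -0.004]
contact_force: [0.3, 0.4, -0.1]
grip_width: 0.0503
gripper_force: 26.7
[0.5069 0.2406 0.0473] [-3.1404  0.0022 -0.0044]
wrist [0.5671 0.2376 0.7435] 1.679069351469119e-05 148645
pocket [0.5049 0.2402]
plane 5248 [-0.0003 -0.0022 -0.0421]
[ 0.0004 -0.0007]
```

```bash
python3 -m crank '[[[-0.2,0,2.5],[0,0,0]],[[0,0,2],[0,0,0]],[[0,0,0.8],[0,0,0]],[[0,0,0],[0,0,0]],[[0,0,0],[0,0,0]]]';  python3 -m crank '[[[0,0,0.4],[0,0,0]],[[0,0,0],[0,0,0]],[[0,0,0],[0,0,0]]]'
```

```text
clock: 9.3
tcp_pos: [0.5043, 0.2411, -0.0065]
orientation: [-3.141, 0.0, -0.003]
contact_force: [-0.0, 0.1, -0.9]
grip_width: 0.05
gripper_force: 26.7
clock: 9.6
tcp_pos: [0.5036, 0.2406, -0.0113]
orientation: [-3.141, 0.0, -0.001]
contact_force: [-0.1, 0.4, -0.6]
grip_width: 0.0502
gripper_force: 26.7
```

```bash
python3 -m crank '[[[0,0,0.1],[0,0,0]],[[0,0,0],[0,0,0]],[[0,0,0],[0,0,0]]]';python3 -m crank '[[[0,0,0],[0,0,0]],[[0,0,0],[0,0,0]],[[0,0,0],[0,0,0]],[[0,0,0],[0,0,0]]]' 6.5; python3 -m crank '[[[0,0,-2],[0,0,0]],[[0,0,-4],[0,0,0]],[[0,0,-4],[0,0,0]],[[0,0,-4],[0,0,0]],[[0,0,-3],[0,0,0]]]'; python3 -m crank '[[[0,0,0],[0,0,0]],[[0,0,0],[0,0,0]]]'
python3 - <<'E'
from h import *
np.set_printoptions(precision=4,suppress=True)
s=monitor.get_obs(); print(s["tcp_pos"],s["orientation"])
p,d,W=wrist("w7"); x,f,n=traysq(W,d);a=x[2]
pk=x[:2]+[.044*(-np.cos(a)-np.sin(a)),.044*(np.cos(a)-np.sin(a))]; print("pocket",pk,x,f)
print("ring",ringfit(W,d,pk,zb=.006))
E
```

```text
clock: 9.9
tcp_pos: [0.5034, 0.2406, -0.0127]
orientation: [3.142, -0.0, -0.0]
contact_force: [-0.3, -0.2, -0.8]
grip_width: 0.0499
gripper_force: 26.7
clock: 10.3
tcp_pos: [0.5035, 0.2406, -0.0127]
orientation: [-3.142, 0.0, -0.0]
contact_force: [-0.7, -1.3, 0.1]
grip_width: 0.0649
gripper_force: 0.0
clock: 10.8
tcp_pos: [0.5039, 0.241, 0.16]
orientation: [-3.141, 0.0, -0.003]
contact_force: [0.6, 0.9, 0.4]
grip_width: 0.0651
gripper_force: 0.0
clock: 11.0
tcp_pos: [0.5036, 0.2405, 0.1577]
orientation: [-3.141, 0.001, -0.002]
contact_force: [0.1, 0.1, -0.7]
grip_width: 0.0652
gripper_force: 0.0
[0.5036 0.2405 0.1577] [-3.1413  0.0006 -0.0019]
pocket [0.505  0.2401] [0.5672 0.2374 0.7418] 1.1819435371349952e-05
ring (array([0.5034, 0.2411]), np.int64(1280), np.float64(0.029346973283643343), np.float64(0.002048155751569112))
```

The ring stands flat in the pocket, within 2 mm of the centre, and it's released. Now the egg.

```bash
python3 -m crank '[[[-0.6,4.5,0],[0,0,0]],[[-0.6,4.5,0],[0,0,0]],[[-0.6,4.5,0],[0,0,0]],[[-0.6,4.5,0],[0,0,0]],[[-0.6,4.5,0],[0,0,0]]]' 8.54; python3 -m crank '[[[-0.7,4.5,0],[0,0,0]],[[-0.7,4.5,0],[0,0,0]],[[-0.7,4.5,0],[0,0,0]],[[-0.7,4.4,0],[0,0,0]],[[-0.7,4.4,0],[0,0,0]]]'; python3 -m crank '[[[0,0,0],[0,0,0]],[[0,0,0],[0,0,0]],[[0,0,0],[0,0,0]]]';python3 - <<'E'
from h import *
np.set_printoptions(precision=4,suppress=True)
p,d,W=wrist("w8");s=monitor.get_obs(); print(s["tcp_pos"],s["orientation"],s["joints"])
print(eggfit(W,d,np.array([.437,-.206])))
E
```

```text
clock: 11.55
tcp_pos: [0.4716, 0.0137, 0.1557]
orientation: [3.141, 0.0, -0.005]
contact_force: [1.7, -0.3, 0.1]
grip_width: 0.0857
gripper_force: 0.0
clock: 12.05
tcp_pos: [0.4365, -0.2088, 0.1557]
orientation: [-3.141, 0.0, 0.005]
contact_force: [1.7, -0.1, 0.2]
grip_width: 0.0852
gripper_force: 0.0
clock: 12.35
tcp_pos: [0.4379, -0.2061, 0.1563]
orientation: [-3.14, -0.002, 0.003]
contact_force: [-0.1, 0.3, 0.0]
grip_width: 0.0854
gripper_force: 0.0
[ 0.4382 -0.2058  0.1565] [-3.1406 -0.0034  0.0021] [ 0.4722  0.238  -0.1856  2.0438  0.0564  0.8661 -1.3136]
(array([ 0.4371, -0.2061]), np.int64(15808), np.float64(0.27380803414668986), np.float64(0.0004729046654471555))
```

```bash
python3 -m crank '[[[-0.1,0,4],[0,0,0]],[[0,0,4],[0,0,0]],[[0,0,3.5],[0,0,0]],[[0,0,2.5],[0,0,0]],[[0,0,1.5],[0,0,0]]]'; python3 -m crank '[[[0,0,0.7],[0,0,0]],[[0,0,0],[0,0,0]],[[0,0,0],[0,0,0]]]'
```

```text
clock: 12.9
tcp_pos: [0.4364, -0.2052, 0.0001]
orientation: [-3.14, -0.004, 0.004]
contact_force: [0.2, 0.4, -1.0]
grip_width: 0.0852
gripper_force: 0.0
clock: 13.2
tcp_pos: [0.438, -0.207, -0.0041]
orientation: [3.142, 0.001, 0.001]
contact_force: [1.0, -0.5, -0.0]
grip_width: 0.0852
gripper_force: 0.0
```

```bash
python3 -m crank '[[[-0.05,0,0.3],[0,0,0]],[[0,0,0],[0,0,0]]]'; python3 -m crank '[[[0,0,0],[0,0,0]],[[0,0,0],[0,0,0]],[[0,0,0],[0,0,0]],[[0,0,0],[0,0,0]],[[0,0,0],[0,0,0]]]' 4.5 50; python3 -m crank '[[[0,0,-0.5],[0,0,0]],[[0,0,-1.5],[0,0,0]],[[0,0,0],[0,0,0]],[[0,0,0],[0,0,0]]]'
python3 - <<'E'
from h import *
p,d,W=wrist("w9")
p2,d2=optics.grab_frame("scene"); a=cv2.imread("pics/w9.png"); b=cv2.resize(p2[110:250,120:344,::-1],(640,400),interpolation=cv2.INTER_CUBIC)
cv2.imwrite("pics/c9.png",cv2.resize(np.vstack([a,b]),(480,600)))
E
```

```text
clock: 13.4
tcp_pos: [0.4371, -0.2075, -0.0072]
orientation: [3.141, -0.0, 0.002]
contact_force: [-0.6, 0.6, 0.1]
grip_width: 0.0853
gripper_force: 0.0
clock: 13.9
tcp_pos: [0.4371, -0.2075, -0.0071]
orientation: [3.141, -0.0, 0.001]
contact_force: [-1.1, 0.5, 6.1]
grip_width: 0.0502
gripper_force: 50.9
clock: 14.3
tcp_pos: [0.4369, -0.2075, 0.0124]
orientation: [3.141, -0.0, 0.001]
contact_force: [-0.0, -0.6, -2.1]
grip_width: 0.0502
gripper_force: 52.4
```

View pics/c9.png

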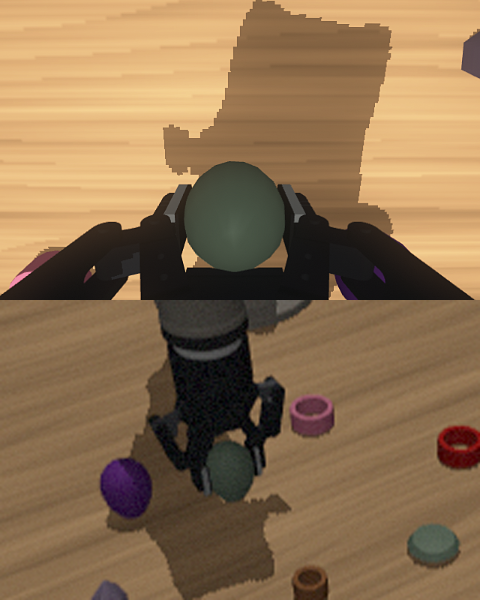

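The egg is held upright and centred between the pads, and the wrist force shows about 2.1 N, which matches its weight. I'll lift it and carry it to the tray.

```bash
python3 -m crank '[[[0,0,-2.5],[0,0,0]],[[0,0,-3],[0,0,0]],[[0,0,-3],[0,0,0]],[[0,0,-2],[0,0,0]],[[0.3,-2,0],[0,0,0]]]'; python3 -m crank '[[[0.5,-3.6,0],[0,0,0]],[[0.6,-4,0],[0,0,0]],[[0.6,-4,0],[0,0,0]],[[0.6,-4,0],[0,0,0]],[[0.6,-4,0],[0,0,0]]]'; python3 -m crank '[[[0.6,-4,0],[0,0,0]],[[0.6,-4,0],[0,0,0]],[[0.6,-4,0],[0,0,0]],[[0.6,-4,0],[0,0,0]],[[0.6,-4,0],[0,0,0]]]'; python3 -m crank '[[[0.5,-2,0],[0,0,0]],[[0.5,-1,0],[0,0,0]],[[0,0,0],[0,0,0]],[[0,0,0],[0,0,0]]]'
```

```text
clock: 14.9
tcp_pos: [0.441, -0.1903, 0.1195]
orientation: [3.139, -0.007, 0.007]
contact_force: [1.1, 0.6, -3.3]
grip_width: 0.05
gripper_force: 53.0
clock: 15.4
tcp_pos: [0.4684, 0.0101, 0.1167]
orientation: [3.141, -0.001, -0.002]
contact_force: [1.5, -0.0, -1.8]
grip_width: 0.0501
gripper_force: 53.0
clock: 15.9
tcp_pos: [0.4984, 0.2099, 0.1165]
orientation: [3.141, -0.0, -0.002]
contact_force: [0.5, -0.4, -1.4]
grip_width: 0.0503
gripper_force: 53.0
clock: 16.3
tcp_pos: [0.5087, 0.2366, 0.1166]
orientation: [3.14, -0.003, -0.002]
contact_force: [-0.6, -0.8, -3.6]
grip_width: 0.0502
gripper_force: 53.0
```

```bash
cat >> h.py <<'E'
def eggtilt(T,d,p,z0):
    """T: cloud in axis-up coords about the hand; fit foot x,y,z0 and tilt"""
    pi=p.astype(int); m=(d>0)&(np.hypot(T[...,0],T[...,1])<.032)&(T[...,2]>z0+.012)&(T[...,2]<z0+.075)&(pi[...,1]>pi[...,0]+5)
    P=T[m]
    def g(a):
        Q=Ro.from_rotvec([a[3],a[4],0]).inv().apply(P-[a[0],a[1],a[2]])
        r=np.hypot(Q[:,0],Q[:,1]); e=r-np.interp(Q[:,2],PZ,PR); h=Q[:,2]-np.interp(r,PR[::-1][:5],PZ[::-1][:5])
        return np.where(Q[:,2]>.055,h,e)
    s=least_squares(g,[0,0,z0,0,0],loss="soft_l1",f_scale=.002); return s.x,len(P),np.sqrt(np.mean(s.fun**2))
E
python3 - <<'E'
from h import *
np.set_printoptions(precision=4,suppress=True)
p,d,W=wrist("w10");s=monitor.get_obs();t=s["tcp_pos"]; print(t,s["orientation"])
print("wrist",eggtilt(W-[*t[:2],0],d,p,t[2]+.0071))
p,d=optics.grab_frame("scene");S=cloud("scene",p,d);print("scene",eggtilt(S-[*t[:2],0],d,p,t[2]+.0071))
E
```

```text
[0.5088 0.2363 0.1168] [ 3.1398 -0.0037 -0.0016]
wrist (array([-0.0005,  0.0043,  0.1238,  0.0741,  0.0152]), 10952, np.float64(0.0006641319357873717))
scene (array([-0.0023, -0.0123,  0.1283, -0.3924,  0.0466]), 278, np.float64(0.0035684367484846973))
```

```bash
python3 -m crank '[[[-0.5,-0.35,0],[0,0,0]],[[0,0,2],[0,0,0]],[[0,0,3],[0,0,0]],[[0,0,2],[0,0,0]],[[0,0,1],[0,0,0]]]'; python3 -m crank '[[[0,0,0],[0,0,0]],[[0,0,0],[0,0,0]],[[0,0,0],[0,0,0]]]'
python3 - <<'E'
from h import *
np.set_printoptions(precision=4,suppress=True)
p,d,W=wrist("w11");s=monitor.get_obs();t=s["tcp_pos"]; print(t,s["orientation"])
print("wrist",eggtilt(W-[*t[:2],0],d,p,t[2]+.0071))
x,f,n=traysq(W,d);a=x[2]
print("pocket",x[:2]+[.044*(-np.cos(a)-np.sin(a)),.044*(np.cos(a)-np.sin(a))],f)
p2,d2=optics.grab_frame("scene"); a=cv2.imread("pics/w11.png"); b=cv2.resize(p2[110:220,320:496,::-1],(640,400),interpolation=cv2.INTER_CUBIC)
S=cloud("scene",p2,d2)
cv2.imwrite("pics/c11.png",cv2.resize(np.vstack([a,b]),(480,600)))
E
```

```text
clock: 16.9
tcp_pos: [0.5025, 0.2409, 0.0357]
orientation: [3.14, -0.001, -0.004]
contact_force: [-0.3, -0.4, -0.9]
grip_width: 0.05
gripper_force: 52.9
clock: 17.2
tcp_pos: [0.5048, 0.2425, 0.0385]
orientation: [-3.141, 0.001, -0.003]
contact_force: [-0.2, 0.1, -1.5]
grip_width: 0.0501
gripper_force: 52.9
[0.5048 0.2425 0.0385] [-3.1406  0.0007 -0.0031]
wrist (array([-0.0005,  0.0024,  0.0456,  0.0394,  0.0127]), 14373, np.float64(0.0006163077915808883))
pocket [0.5049 0.2402] 1.880286921705938e-05
```

View pics/c11.png

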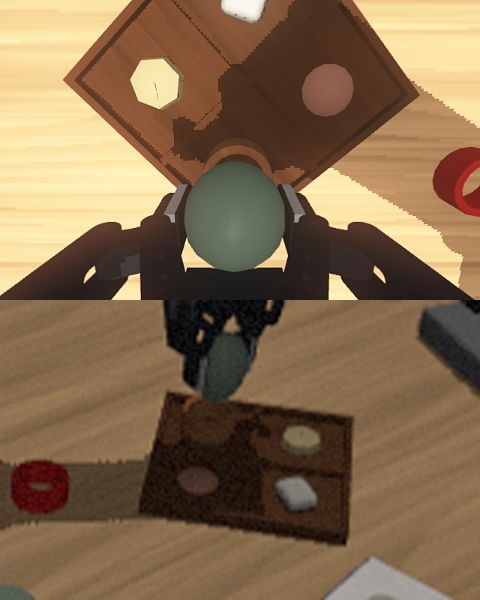

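The egg is held upright over the ring in the pocket, in line with the ring's visible rim at (237,155) in the composite. I'll correct the 2.6 mm offset and lower slowly.

```bash
python3 -m crank '[[[-0.1,0.25,0.6],[0,0,0]],[[0,0,0.6],[0,0,0]],[[0,0,0.4],[0,0,0]],[[0,0,0],[0,0,0]],[[0,0,0],[0,0,0]]]'; python3 -m crank '[[[0,0,0.3],[0,0,0]],[[0,0,0.2],[0,0,0]],[[0,0,0],[0,0,0]],[[0,0,0],[0,0,0]],[[0,0,0],[0,0,0]]]'
```

```text
clock: 17.8
tcp_pos: [0.5028, 0.2396, 0.0211]
orientation: [3.141, -0.0, -0.001]
contact_force: [-0.3, -0.4, -2.7]
grip_width: 0.0501
gripper_force: 53.0
clock: 18.3
tcp_pos: [0.503, 0.2396, 0.0164]
orientation: [-3.142, 0.0, -0.0]
contact_force: [-0.7, -0.1, -2.3]
grip_width: 0.0501
gripper_force: 53.0
```

```bash
python3 -m crank '[[[0,0,0.2],[0,0,0]],[[0,0,0],[0,0,0]],[[0,0,0],[0,0,0]]]'; python3 -m crank '[[[0,0,0.1],[0,0,0]],[[0,0,0],[0,0,0]],[[0,0,0],[0,0,0]]]'; python3 -m crank '[[[0,0,0.08],[0,0,0]],[[0,0,0],[0,0,0]],[[0,0,0],[0,0,0]]]'
```

```text
clock: 18.6
tcp_pos: [0.5028, 0.2396, 0.0143]
orientation: [3.142, -0.0, -0.0]
contact_force: [0.2, 0.3, -1.7]
grip_width: 0.0499
gripper_force: 53.0
clock: 18.9
tcp_pos: [0.5029, 0.2396, 0.0133]
orientation: [-3.142, 0.0, -0.0]
contact_force: [0.4, 0.7, -1.7]
grip_width: 0.0498
gripper_force: 53.0
clock: 19.2
tcp_pos: [0.5029, 0.2397, 0.0125]
orientation: [-3.141, 0.0, -0.0]
contact_force: [-0.6, 0.3, -1.2]
grip_width: 0.0505
gripper_force: 53.1
```

```bash
python3 -m crank '[[[0,0,0.08],[0,0,0]],[[0,0,0],[0,0,0]],[[0,0,0],[0,0,0]]]'; python3 -m crank '[[[0,0,0.08],[0,0,0]],[[0,0,0],[0,0,0]],[[0,0,0],[0,0,0]]]'
```

```text
clock: 19.5
tcp_pos: [0.503, 0.2398, 0.012]
orientation: [-3.141, 0.0, -0.0]
contact_force: [-1.9, 0.4, 3.8]
grip_width: 0.05
gripper_force: 53.5
clock: 19.8
tcp_pos: [0.503, 0.2399, 0.0117]
orientation: [-3.141, 0.0, -0.001]
contact_force: [-3.6, 0.4, 9.3]
grip_width: 0.05
gripper_force: 54.1
```

The egg met the ring at the expected height, and the force rose to +9 N. I'll ease off slightly, release and retreat.

```bash
python3 -m crank '[[[0,0,-0.08],[0,0,0]],[[0,0,0],[0,0,0]],[[0,0,0],[0,0,0]]]'; python3 -m crank '[[[0,0,0],[0,0,0]],[[0,0,0],[0,0,0]],[[0,0,0],[0,0,0]],[[0,0,0],[0,0,0]],[[0,0,0],[0,0,0]]]' 7.2
python3 - <<'E'
from h import *
np.set_printoptions(precision=4,suppress=True)
p,d,W=wrist("w12");s=monitor.get_obs();t=s["tcp_pos"]; print(t)
print("wrist",eggtilt(W-[*t[:2],0],d,p,.020))
E
```

```text
clock: 20.1
tcp_pos: [0.503, 0.2397, 0.0118]
orientation: [-3.141, 0.0, -0.0]
contact_force: [-2.4, 0.1, 4.2]
grip_width: 0.0498
gripper_force: 53.5
clock: 20.6
tcp_pos: [0.5029, 0.2395, 0.0116]
orientation: [3.141, -0.001, -0.0]
contact_force: [-0.4, -0.7, -1.7]
grip_width: 0.0719
gripper_force: 0.0
[0.5029 0.2395 0.0116]
wrist (array([-0.0005,  0.0014,  0.0194,  0.0095,  0.011 ]), 13259, np.float64(0.0006182427794356192))
```

```bash
python3 -m crank '[[[0,0,-1.5],[0,0,0]],[[0,0,-3],[0,0,0]],[[0,0,-4],[0,0,0]],[[0,0,-4],[0,0,0]],[[0,0,-3],[0,0,0]]]'; python3 -m crank '[[[0,0,0],[0,0,0]],[[0,0,0],[0,0,0]],[[0,0,0],[0,0,0]]]'
python3 - <<'E'
from h import *
np.set_printoptions(precision=4,suppress=True)
p,d,W=wrist("w13"); x,f,n=traysq(W,d);a=x[2]
pk=x[:2]+[.044*(-np.cos(a)-np.sin(a)),.044*(np.cos(a)-np.sin(a))]; print("pocket",pk,f)
print("egg",eggtilt(W-[.503,.24,0],d,p,.020)); print("ring",ringfit(W,d,pk,zb=.006))
p2,d2=optics.grab_frame("scene"); a=cv2.imread("pics/w13.png"); b=cv2.resize(p2[110:220,320:496,::-1],(640,400),interpolation=cv2.INTER_CUBIC)
cv2.imwrite("pics/c13.png",cv2.resize(np.vstack([a,b]),(480,600)))
E
```

```text
clock: 21.15
tcp_pos: [0.5034, 0.2401, 0.1705]
orientation: [-3.14, -0.0, -0.004]
contact_force: [0.3, -0.2, -1.6]
grip_width: 0.0718
gripper_force: 0.0
clock: 21.45
tcp_pos: [0.5023, 0.2391, 0.1662]
orientation: [3.141, -0.0, -0.002]
contact_force: [0.6, -0.3, -0.6]
grip_width: 0.0717
gripper_force: 0.0
pocket [0.505  0.2402] 1.257836335846941e-05
egg (array([-0.0034, -0.0013,  0.0195, -0.0367,  0.0865]), 2515, np.float64(0.0006411321408739029))
ring (array([0.5057, 0.2402]), np.int64(198), np.float64(0.02907600648283888), np.float64(0.0010395946528947728))
```

View pics/c13.png

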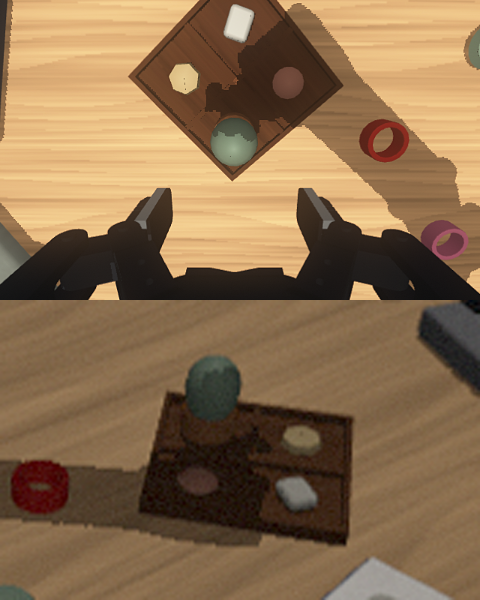

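The egg stands in the ring in the pocket with the gripper clear. The last tilt fit used only part of the stone because of shading, so I'll re-check upright without the colour mask, in both fixed cameras as well.

Run:
```python
from h import *
np.set_printoptions(precision=4,suppress=True)
g=np.zeros((400,640,3),np.uint8); g[...,1]=50
p,d,W=wrist(); print("wrist",eggtilt(np.where(W[...,2:]>.034,W,9)-[.503,.24,0],d,g,.020))
for n in("top","scene"):
    p,d=optics.grab_frame(n);V=cloud(n,p,d);print(n,eggtilt(np.where(V[...,2:]>.034,V,9)-[.503,.24,0],d,g,.020))
W1=np.load("pics/w1.npz"); print("ref upright",eggtilt(np.where(W1["W"][...,2:]>.014,W1["W"],9)-[.4372,-.2063,0],W1["d"],g,0))
q=np.load("pics/top0.npz");V=cloud("top",q["p"],q["d"]);print("ref top",eggtilt(np.where(V[...,2:]>.014,V,9)-[.4372,-.2063,0],q["d"],g,0))
```

```text
wrist (array([-0.0022,  0.0002,  0.0194, -0.0013,  0.0549]), 3217, np.float64(0.0006158705991333125))
top (array([ 0.0002,  0.0018,  0.02  ,  0.0427, -0.0663]), 466, np.float64(0.0014878074181881684))
scene (array([-0.0004, -0.0018,  0.0191, -0.0225,  0.0029]), 395, np.float64(0.001837509183010991))
ref upright (array([-0.0018, -0.0007,  0.0001, -0.0192,  0.0461]), 2215, np.float64(0.0006707426977108419))
ref top (array([-0.0004, -0.0028,  0.0005, -0.0876, -0.0446]), 482, np.float64(0.0015498022749426447))
```

The fit gives the same apparent tilt for the egg standing upright at the start, so it's upright now. The foot is about 13.5 mm above the ring's underside and everything is released, so I'm handing in.

```bash
python3 -c "
from bench import r
print(r.hand_in())"
```

```text
the job is handed in; nothing more can be done
None
```

The job is handed in at about 22 s: the wide ring lies flat in the empty pocket within 2 mm of its centre, the egg stone stands upright in its hole, and both are released. The first try at gripping the ring closed just above it and was repeated lower; the bystanders were not re-measured at the end, but no move went near them.

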